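# Row up glued gift boxes and weight them

## Robot

A 6-joint arm with a two-finger parallel gripper is mounted at the origin on the work surface. World frame = base frame: x ahead of the robot, y to its left, z up, the work surface at z = 0. Lengths are in m, angles in rad, forces in N, time in s.
With the tool pointing down it reaches from about 0.275 to 0.875 m from the base axis. Payload 12.5 kg.
Tool frame: the origin (TCP) lies midway between the tips of the shut fingers; the grasp point (between the pads) lies 19 mm behind it; z points along the fingers, y is the direction in which the jaws open and shut (so a half turn about z gives the same grasp; the last joint's range is limited). The gripper opens to 85 mm and grips with 20 to 120 N. Pads are 22 mm wide; open, the fingers measure 114 mm over their backs; the gripper's body (76 mm by 85 mm) begins 54 mm behind the grasp point. The pads swing forward as they close: fully open they stand 13 mm farther back than shut.
Start: joints at [-0.085, 0.351, 1.652, -0, 1.139, -0.085], TCP at [0.55, 0, 0.231] pointing down, gripper open.
Joint ranges: [-2.75, 2.75], [-0.79, 2.1], [0.01, 2.65], [-1.57, 4.71], [0.07, 3.14], [-2.87, 2.87]. Speed limits (rad/s): [2.22, 2.22, 2.79, 3.14, 3.14, 3.14].

## Interface

Orientations are given as a unit quaternion [x, y, z, w].
In Python, from station import monitor, vision, bot, spotter gives the robot as it stands.
- The arm moves only by the tool step_arm, never from a script. Its argument "rows" is one flat list of numbers, 7 for each row, row after row: the shift along the tool's x, y, z in mm, then the turn, a rotation vector about the tool's x, y, z in rad, then the finger opening in mm, from 0 to 85.4. In form: [tx, ty, tz, rx, ry, rz, claw, tx, ty, tz, rx, ry, rz, claw, ...]. A call has exactly 5 rows; each row shifts and turns the commanded pose from where the row before left it, along the tool's axes as they then stand; what a row does not reach is not made up. A row lasts 1/10 s, in which the tool goes at most 50 mm and 8.59 degrees, less where a joint would pass 70% of its speed; a pose out of reach is approached as far as the arm can. A call with a gripper value outside its range is refused whole. The fingers move at their own pace and stop on an object; "force" is the grip in N (left out, the last holds). Time passes only in rows, so rows that do not move let the fingers close, or fill a call up. It gives the time, the measured TCP pose, the force and the opening at its end, in the units of the state.
- monitor.get_obs(): the state, without advancing time (a new reading comes with each control period).
- vision.snapshot(name): name is "scene" or "side" or "wrist"; returns the picture (400x640x3 uint8, red, green, blue); there is no depth.
- vision.calibration(name): a dict with "fx", "fy", "cx", "cy" (pixels), "rvec" (rotation vector, rad) and "tvec" (3), from world to camera coordinates, as OpenCV has them. Camera axes: x right, y down, z forward; pixel columns grow to the right and rows downward; lengths in m; the calibration is good to about 2 mm. A picture is of the moment at which its call begins: read the wrist's pose just before it. calibration takes no time and is no camera call; for the wrist camera it gives the pose at the moment of the call.
- bot.finish_job(): hands the job in, once; it reports no verdict.
Trained networks look in the newest picture that a camera, given by its name, has taken for a name from the list of things; names that differ only in an ending like _2 or _b are one class to them, and where a whole thing is asked for, a point or a joint stands for the part that bears it (a point fixed in the world has none). Each returns a list of dicts, best first, with "confidence" (0 to 1); they miss things now and then, are a little off and sometimes report something else, mostly with a low value. They report only what shows in the picture. A call takes as long as a camera call. They do not tell look-alikes from the thing itself.
- spotter.look_for(camera, thing): "bbox" ([left, top, width, height] in pixels, round what is visible of it).
- spotter.trace(camera, thing): "pixels" (400x640 bool, what is visible of it) and "bbox" ([left, top, width, height] in pixels, round what is visible of it).
- spotter.mark_of(camera, thing): "at" ([column, row] in pixels: a listed point, or the origin of a listed thing).
The state is a dict: "t": time; "qpos": joint angles; "joint_velocities": joint speeds; "joint_torque": joint torques, N m; "position": TCP position; "ee_rot": TCP orientation; "wrist_force": force on the tool from outside, world axes, zero at the start; "wrist_torque": the same for the moment, N m; "width": finger opening in m.
Only numpy, scipy, OpenCV 4.12 (cv2) and the standard library are available. Lean on these libraries where they do the work, as an engineer would, in place of code of your own. Each camera call takes 0.05 s, during which the arm holds its last target. There are 200 camera calls.

## Task

The leather panels on the lids of the three small gift boxes have just been glued. Nudge the boxes, without lifting or tipping them, into one straight row in the corner of the two wooden battens: long sides snug against the long batten at the back, sides closed up against one another, and the first box against the short end batten. Then lay the steel press bar gently along the middle of the row, centred so that it weighs on all three lids, let go of it, and leave the other things on the bench where they are.

Things in the scene. Friction and masses are not known exactly. Their poses are not given: they have to be found in the camera images.
- corner: Two hardwood battens fixed to the bench at a right angle, 30 mm wide, 24 high. Origin: inner corner at bench height. x points into the long batten (away from the robot), y to the left along it. Long batten: inner face x = 0, from y = 0 to -370 mm. Short end batten: inner face y = 0, from x = 0 to -92 mm. In the row the box centres are at x -38, y -50, -150, -250 mm.
- box_a: Black two-piece gift box with a stitched dark-brown leather panel on the lid, rigid: 76 mm along its x, 100 along its y, 30 high, 0.11 to 0.22 kg; one of three alike, in any order. Origin: centre of the underside, z up. Starts flat on the bench on the robot's side of the long batten, its long side within 0.3 rad of it, and slides when pushed at the side.
- box_b: Black two-piece gift box with a stitched dark-brown leather panel on the lid, rigid: 76 mm along its x, 100 along its y, 30 high, 0.11 to 0.22 kg; one of three alike, in any order. Origin: centre of the underside, z up. Starts flat on the bench on the robot's side of the long batten, its long side within 0.3 rad of it, and slides when pushed at the side.
- box_c: Black two-piece gift box with a stitched dark-brown leather panel on the lid, rigid: 76 mm along its x, 100 along its y, 30 high, 0.11 to 0.22 kg; one of three alike, in any order. Origin: centre of the underside, z up. Starts flat on the bench on the robot's side of the long batten, its long side within 0.3 rad of it, and slides when pushed at the side.
- press_bar: Steel press bar with thin cork sole: 260 mm along its x, 40 along y, 12 thick, 0.7 to 0.9 kg; light wooden grip on top in the middle: 120 mm along x, 24 wide along y, from 12 to 40 mm above the underside. Origin: centre of the underside, z up. Starts on the bench left or right of the boxes, about square to the long batten. On the row its x runs along that batten, underside at 30 mm.
- long_box: Bystander: longer plain black gift box without a leather panel, 195 x 95 x 34 mm; origin at the centre of its underside. It lies on the side where the press bar does not.
- glue_tin: Bystander: round glue tin, 74 mm across, 60 mm high, standing; origin at the centre of its underside.
- glue_brush: Bystander: glue brush lying on the bench, about 200 mm long; origin at its underside.
- seam_roller: Bystander: hand roller with wooden handle, about 180 mm long, 44 mm high, lying; origin at its underside.
- wallet: Bystander: one closed dark-brown bifold wallet lying flat, 112 x 92 x 20 mm; origin at the centre of its underside.
Not all that is in view belongs to the job. What is shaped like the box_c but turquoise or white is not meant.

How it is judged:
By the outcome, as a careful person would: the job done as asked, in the order asked, and still so for the second after the job is handed in, with the robot touching nothing.
It also fails if it takes over 72 s, if anything falls off the work surface, if the arm or the gripper's body presses on something with over 40 N, if the wrist force passes 120 N, or if a joint passes its speed limit or range.

## Working session

There is one attempt and no reset: what is moved stays moved. The work goes in short steps, Python scripts to look and compute and a tool call to move; the robot and the scene stay as the last step left them, time stands still between calls to the robot, and variables do not carry over. Pictures are saved under pics/ and viewed, about 8 in all and at most 12, crops included, and the job is handed in when it is done.

Besides the shell and the picture viewer there is one more tool, called after "Request:" as a command line: name --argument value ..., lists and objects as JSON in quotes. step_arm: Moves the arm, as the interface text tells. Its arguments: {"type":"object","properties":{"rows":{"type":"array"},"force":{"type":"number"}},"required":["rows"]}

```bash
ls; mkdir -p pics; cat > h.py <<'E'
import numpy as np, cv2
from station import monitor, vision, bot, spotter
def snap(n,f=None):
    im=vision.snapshot(n)
    if f: cv2.imwrite('pics/'+f,im[:,:,::-1])
    return im
def cal(n):
    c=vision.calibration(n); K=np.array([[c['fx'],0,c['cx']],[0,c['fy'],c['cy']],[0,0,1]])
    R=cv2.Rodrigues(np.array(c['rvec'],float))[0]; return K,R,np.array(c['tvec'],float)
def ray(n,px,z):
    K,R,t=cal(n); C=-R.T@t; d=(R.T@np.linalg.inv(K)@np.c_[np.atleast_2d(px).astype(float),np.ones(len(np.atleast_2d(px)))].T).T
    return C+d*((z-C[2])/d[:,2])[:,None]
def proj(n,P):
    K,R,t=cal(n); p=(K@(R@np.atleast_2d(P).T+t[:,None])).T; return p[:,:2]/p[:,2:]
E
python3 - <<'E'
from h import *
a=snap('scene','scene0.png'); b=snap('side','side0.png')
print(monitor.get_obs())
for n in ('scene','side'):
    K,R,t=cal(n); print(n,-R.T@t, R[2],K[0,0])
    for th in ('box_a','press_bar','corner','long_box','glue_tin','glue_brush','seam_roller','wallet'):
        for r in spotter.look_for(n,th)[:4]: print(th,r['confidence'],np.round(r['bbox']))
    for th in ('box_a','press_bar','corner'):
        for r in spotter.mark_of(n,th)[:4]: print(th,round(r['confidence'],2),np.round(r['at'],1),ray(n,r['at'],0).round(3))
E
```

```text
pics
{'t': 0.1, 'qpos': array([-8.46042701e-02,  3.51172740e-01,  1.65234105e+00, -1.35172773e-05,
        1.13910063e+00, -8.46160999e-02]), 'joint_velocities': array([-0.0005931 ,  0.00045346, -0.00211488, -0.00071783,  0.00102849,
        0.0004295 ]), 'joint_torque': array([ 7.48983075e-04, -5.06837368e+01, -2.91875267e+01, -4.43532826e-05,
        2.64409253e-03,  5.99887670e-06]), 'position': array([5.49710791e-01, 4.44897640e-05, 2.30824763e-01]), 'ee_rot': array([ 7.07100505e-01,  7.07112873e-01, -3.34117955e-04, -3.86527429e-04]), 'wrist_force': array([-0.33394497, -0.7649817 , -0.50871532]), 'wrist_torque': array([ 0.01650337, -0.00448179,  0.00665612]), 'width': 0.08576033726534286}
scene [1.33294364 0.52658991 1.14540055] [-0.57034239 -0.35274933 -0.74180689] 490.98464129858684
box_a 0.96 [226. 181.  36.  28.]
box_a 0.75 [266. 197.  40.  31.]
box_a 0.73 [275. 138.  28.  27.]
box_a 0.67 [303. 218.  41.  38.]
press_bar 0.86 [186. 127.  58.  48.]
corner 0.59 [209. 230. 142.  68.]
long_box 0.91 [415. 231.  56.  71.]
long_box 0.66 [390. 194.  44.  36.]
long_box 0.42 [264. 196.
[... 706 characters left out ...]
a 0.78 [315. 166.  30.  37.]
press_bar 0.76 [314. 328. 116.  60.]
corner 0.89 [330. 148. 100.  97.]
long_box 0.59 [237. 114.  60.  34.]
glue_tin 0.64 [331. 148. 102.  95.]
glue_tin 0.49 [316. 109.  15.  19.]
glue_brush 0.92 [416. 278.  80.  39.]
seam_roller 0.65 [236. 319.  88.  57.]
wallet 0.85 [216. 158.  41.  26.]
wallet 0.72 [328. 149. 104.  96.]
box_a 0.97 [261.2 204.2] [[0.357 0.104 0.   ]]
box_a 0.9 [347.5 226.3] [[ 0.559 -0.06   0.   ]]
box_a 0.74 [370.4 262.1] [[ 0.565 -0.189  0.   ]]
box_a 0.72 [288.1 237.5] [[ 0.391 -0.038  0.   ]]
press_bar 0.66 [373.9 359.2] [[ 0.458 -0.417  0.   ]]
press_bar 0.6 [231.7 171.6] [[0.31  0.269 0.   ]]
corner 0.85 [357.8 161.7] [[0.702 0.173 0.   ]]
```

View pics/scene0.png

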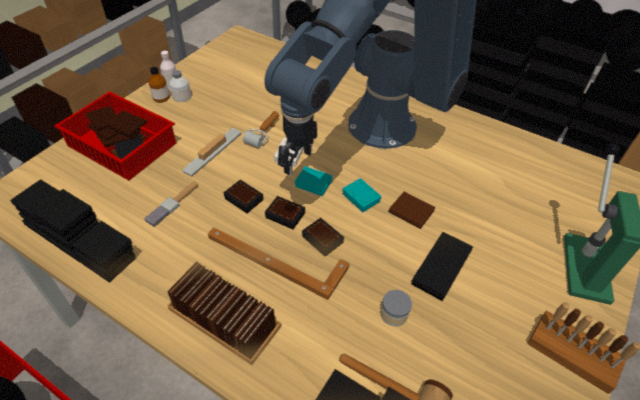

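View pics/side0.png

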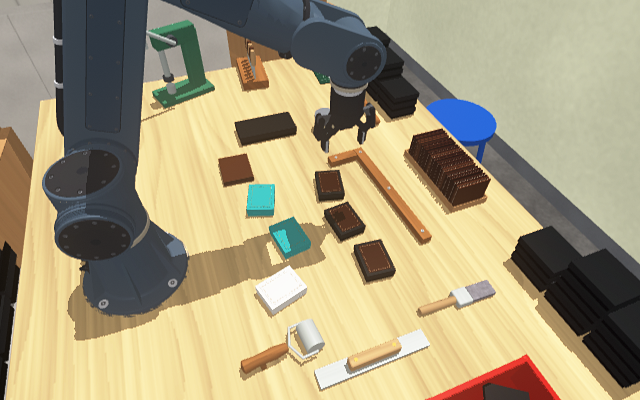

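The scene picture shows the three dark boxes at about (243,195), (286,211) and (323,236). The turquoise decoys are at (313,180) and (361,194), the press bar at (213,152), and the batten corner at (330,290). The side picture shows the dark boxes at (330,185), (345,220) and (375,260), with a white decoy at (281,289). Next I'll fit the poses from the masks.

```bash
cat >> h.py <<'E'
from scipy.optimize import minimize
def cuboid(x0,x1,y0,y1,z0,z1): return np.array([[x,y,z] for x in(x0,x1) for y in(y0,y1) for z in(z0,z1)])
BOX=[cuboid(-.038,.038,-.05,.05,0,.03)]
BAR=[cuboid(-.13,.13,-.02,.02,0,.012),cuboid(-.06,.06,-.012,.012,.012,.04)]
COR=[cuboid(0,.03,-.37,.03,0,.024),cuboid(-.092,.03,0,.03,0,.024)]
LB=[cuboid(-.0975,.0975,-.0475,.0475,0,.034)]
def sil(n,parts,p,S=4):
    c,s=np.cos(p[2]),np.sin(p[2]); m=np.zeros((400*S,640*S),np.uint8)
    for P in parts:
        Q=P.copy(); Q[:,0]=p[0]+c*P[:,0]-s*P[:,1]; Q[:,1]=p[1]+s*P[:,0]+c*P[:,1]
        u=(proj(n,Q)+.5)*S
        cv2.fillConvexPoly(m,cv2.convexHull(np.round(u).astype(np.int32)),255)
    return cv2.resize(m,(640,400),interpolation=cv2.INTER_AREA)/255.
def fit(parts,masks,p0):
    def cost(q,ms=masks):
        p=[q[0]/100,q[1]/100,q[2]/10]; v=0
        for n,m in ms.items():
            s=sil(n,parts,p); v+=1-np.minimum(s,m).sum()/np.maximum(s,m).sum()
        return v/len(ms)
    q0=[p0[0]*100,p0[1]*100,p0[2]*10]
    sx=np.array([q0]+[np.array(q0)+d for d in np.eye(3)*[1.5,1.5,1.5]])
    r=minimize(cost,q0,method='Nelder-Mead',options=dict(initial_simplex=sx,maxiter=120,xatol=.005,fatol=1e-4))
    return np.array([r.x[0]/100,r.x[1]/100,r.x[2]/10]),1-r.fun
def masks(thing,p0,tol=.05,z=.015):
    out={}
    for n in('scene','side'):
        c=proj(n,[[*p0[:2],z]])[0]; best=None
        for r in spotter.trace(n,thing):
            v,u=np.nonzero(r['pixels']); d=np.hypot(u.mean()-c[0],v.mean()-c[1])
            if d<(16 if thing!='corner' else 80) and (best is None or d<best[0]): best=(d,r['pixels'].astype(float),r['confidence'])
        if best: out[n]=best[1]
    return out
E
python3 - <<'E'
from h import *
snap('scene');snap('side')
for th,parts,p0 in [('corner',COR,(.70,.18,0)),('box_a',BOX,(.577,.095,0)),('box_a',BOX,(.559,-.06,0)),('box_a',BOX,(.56,-.19,0)),('press_bar',BAR,(.456,-.41,0)),('long_box',LB,(.457,.426,.0))]:
    if th=='box_a': pass
    m=masks(th,p0 if th!='corner' else (.70,0,0))
    if not m: print(th,p0,'none'); continue
    print(th,list(m),*[ (np.round(a,4),round(b,3)) for a,b in [fit(parts,m,p0)]],*[np.round(fit(parts,{n:m[n]},p0)[0],4) for n in m])
E
```

```text
corner ['scene', 'side'] (array([0.6998, 0.1836, 0.0437]), np.float64(0.933)) [0.6994 0.1849 0.0421] [0.7005 0.183  0.0454]
box_a ['scene', 'side'] (array([ 0.567 ,  0.0972, -0.2474]), np.float64(0.915)) [ 0.5628  0.0958 -0.2725] [ 0.568   0.0972 -0.2539]
box_a ['scene', 'side'] (array([ 0.5501, -0.0469,  0.0958]), np.float64(0.944)) [ 0.5475 -0.0467  0.0892] [ 0.5517 -0.0475  0.0931]
box_a ['scene', 'side'] (array([ 0.5678, -0.1929, -0.0986]), np.float64(0.939)) [ 0.5657 -0.1922 -0.1312] [ 0.5687 -0.1924 -0.1025]
press_bar (0.456, -0.41, 0) none
long_box ['scene', 'side'] (array([ 0.4645,  0.4277, -0.0121]), np.float64(0.952)) [ 0.463   0.4288 -0.0165] [0.4675 0.4265 0.0009]
```

Request:
step_arm --rows '[0,0,10,0,0,0.139,45,0,0,10,0,0,0.139,45,0,0,10,0,0,0.139,45,0,0,10,0,0,0.139,45,0,0,10,0,0,0.139,45]'

```text
t: 2.4
position: [0.55, 0.0, 0.1809]
ee_rot: [0.907, 0.421, 0.0, 0.0]
wrist_force: [-0.2, 0.6, 0.3]
width: 0.045
```

Request:
step_arm --rows '[0,0,10,0,0,0.139,45,0,0,10,0,0,0.139,45,0,0,10,0,0,0.139,45,0,0,10,0,0,0.139,45,0,0,10,0,0,0.139,45]'

```text
t: 2.9
position: [0.55, 0.0, 0.1309]
ee_rot: [0.996, 0.087, 0.0, 0.0]
wrist_force: [0.2, 0.1, 0.4]
width: 0.0452
```

Request:
step_arm --rows '[0,0,0,0,0,0.137,45,-23,-32,0,0,0,0,45,-22,-32,0,0,0,0,45,-22,-32,0,0,0,0,45,0,0,0,0,0,0,45]'

```text
t: 3.4
position: [0.4764, 0.0954, 0.1312]
ee_rot: [1.0, 0.023, -0.001, -0.0]
wrist_force: [0.0, -0.1, -0.3]
width: 0.045
```

```bash
cat >> h.py <<'E'
C0=np.array([.6998,.1836]); CY=.0437
from scipy.spatial.transform import Rotation as Ro
def tocor(p):
    d=np.array(p[:2])-C0; c,s=np.cos(CY),np.sin(CY); return np.array([c*d[0]+s*d[1],-s*d[0]+c*d[1]])
def st():
    o=monitor.get_obs(); R=Ro.from_quat(o['ee_rot']).as_matrix()
    print('t',o['t'],'cor mm',(tocor(o['position'])*1000).round(1),'z',round(o['position'][2]*1000,1),'toolx yaw rel',round(np.arctan2(R[1,0],R[0,0])-CY,4),'zaxis',R[:,2].round(3),'w',round(o['width']*1000,1),'F',o['wrist_force'].round(1),'q6',o['qpos'].round(2))
E
python3 -c "
from h import *
st()"
```

```text
t 3.4 cor mm [-227.   -78.4] z 131.2 toolx yaw rel 0.0028 zaxis [-0.002  0.    -1.   ] w 45.0 F [ 0.  -0.1 -0.3] q6 [0.1  0.37 1.91 0.   0.86 1.63]
```

Request:
step_arm --rows '[0,0,40,0,0,0,45,0,0,40,0,0,0,45,0,0,30,0,0,0,45,0,0,13,0,0,0,45,10,0,0,0,0,0,45]'

```text
t: 3.9
position: [0.4878, 0.0931, 0.0071]
ee_rot: [1.0, 0.022, -0.002, 0.0]
wrist_force: [-0.3, 0.8, 0.3]
width: 0.0448
```

Request:
step_arm --rows '[10,0,0,0,0,0,45,8,0,0,0,0,0,45,8,0,0,0,0,0,45,8,0,0,0,0,0,45,8,0,0,0,0,0,45]'

```text
t: 4.4
position: [0.5316, 0.0953, 0.0087]
ee_rot: [1.0, 0.022, 0.0, -0.0]
wrist_force: [-1.1, -2.0, 0.5]
width: 0.045
```

Request:
step_arm --rows '[8,0,0,0,0,0,45,8,0,0,0,0,0,45,8,0,0,0,0,0,45,8,0,0,0,0,0,45,8,0,0,0,0,0,45]'

```text
t: 4.9
position: [0.5714, 0.0971, 0.0083]
ee_rot: [1.0, 0.022, -0.0, -0.0]
wrist_force: [-1.0, -0.2, 0.8]
width: 0.0451
```

Request:
step_arm --rows '[8,0,0,0,0,0,45,8,0,0,0,0,0,45,6,0,0,0,0,0,45,4,0,0,0,0,0,45,3,0,0,0,0,0,45]'

```text
t: 5.4
position: [0.6, 0.0983, 0.0082]
ee_rot: [1.0, 0.022, -0.0, -0.0]
wrist_force: [-2.6, -0.5, 0.9]
width: 0.0451
```

```bash
python3 -c "
from h import *
st()
snap('wrist','w1.png'); snap('scene');snap('side')
for p in [(.62,.1,.04),(.55,-.047,.1)]:
    m=masks('box_a',p)
    r=fit(BOX,m,p); print(list(m),r, tocor(r[0]),r[0][2]-CY)
"
```

```text
t 5.4 cor mm [-103.5  -80.8] z 8.2 toolx yaw rel 0.0001 zaxis [-0.  0. -1.] w 45.1 F [-2.6 -0.5  0.9] q6 [0.09 0.75 1.63 0.   0.77 1.61]
['scene', 'side'] (array([0.64835587, 0.11004244, 0.00636503]), np.float64(0.6854576944822709)) [-0.05460846 -0.07123994] -0.03733497363828954
['scene', 'side'] (array([ 0.54892789, -0.04856805,  0.09314712]), np.float64(0.8812114723833937)) [-0.16087059 -0.22535539] 0.049447124114236754
```

View pics/w1.png

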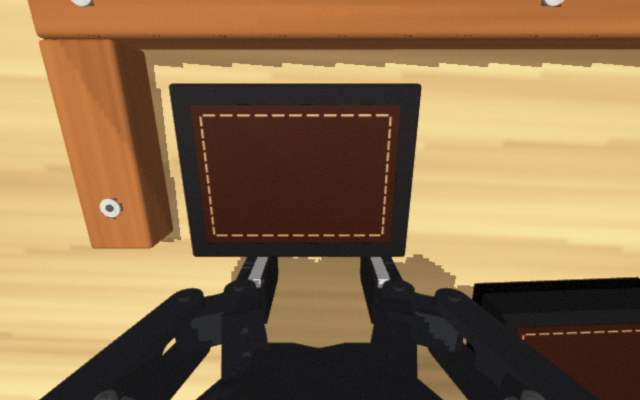

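The wrist view shows box A square to both fingertips, about 16 mm short of the long batten and about 25 mm from the end batten. I'll keep pushing.

Request:
step_arm --rows '[4,0,0,0,0,0,45,4,0,0,0,0,0,45,3,0,0,0,0,0,45,3,0,0,0,0,0,45,1,0,0,0,0,0,45]'

```text
t: 6.25
position: [0.615, 0.099, 0.0083]
ee_rot: [1.0, 0.022, 0.0, -0.0]
wrist_force: [-1.4, -1.5, 1.3]
width: 0.0449
```

Request:
step_arm --rows '[1,0,0,0,0,0,45,1,0,0,0,0,0,45,0,0,0,0,0,0,45,0,0,0,0,0,0,45,0,0,0,0,0,0,45]'

```text
t: 6.75
position: [0.6168, 0.099, 0.0083]
ee_rot: [1.0, 0.022, 0.0, -0.0]
wrist_force: [-0.2, 0.2, -0.0]
width: 0.0451
```

```bash
python3 -c "
from h import *
st()
snap('wrist','w2.png')
"
```

```text
t 6.75 cor mm [-86.6 -80.8] z 8.3 toolx yaw rel 0.0001 zaxis [ 0.  0. -1.] w 45.1 F [-0.2  0.2 -0. ] q6 [ 0.08  0.77  1.58 -0.    0.79  1.61]
```

View pics/w2.png

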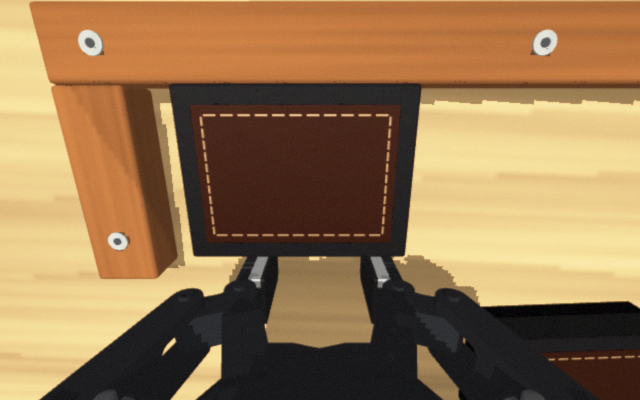

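Box A's back edge now sits at the batten's inner face, at about row 85. There's no contact force yet, so I'll add small steps.

Request:
step_arm --rows '[0.5,0,0,0,0,0,45,0.5,0,0,0,0,0,45,0.5,0,0,0,0,0,45,0.5,0,0,0,0,0,45,0,0,0,0,0,0,45]'

```text
t: 7.3
position: [0.617, 0.0991, 0.0082]
ee_rot: [1.0, 0.022, -0.002, 0.0]
wrist_force: [-11.0, -0.3, 9.7]
width: 0.0448
```

Request:
step_arm --rows '[0.5,0,0,0,0,0,45,0.5,0,0,0,0,0,45,0.5,0,0,0,0,0,45,0.5,0,0,0,0,0,45,0,0,0,0,0,0,45]'

```text
t: 7.8
position: [0.6169, 0.099, 0.0082]
ee_rot: [1.0, 0.022, -0.005, 0.0]
wrist_force: [-22.4, -3.2, 18.6]
width: 0.0449
```

Request:
step_arm --rows '[-10,0,0,0,0,0,45,-30,0,0,0,0,0,45,-35,0,0,0,0,0,45,-35,0,0,0,0,0,45,-25,0,0,0,0,0,45]'

```text
t: 8.3
position: [0.4838, 0.0932, 0.0083]
ee_rot: [1.0, 0.022, -0.0, 0.0]
wrist_force: [-0.0, 0.3, -0.4]
width: 0.0448
```

Request:
step_arm --rows '[0,36,0,0,0,0,45,0,36,0,0,0,0,45,0,36,0,0,0,0,45,0,36,0,0,0,0,45,0,0,0,0,0,0,45]'

```text
t: 8.8
position: [0.4929, -0.0538, 0.0086]
ee_rot: [1.0, 0.02, 0.001, 0.0]
wrist_force: [0.2, 0.1, -0.4]
width: 0.0451
```

Request:
step_arm --rows '[9,0,0,0,0,0,45,8,0,0,0,0,0,45,8,0,0,0,0,0,45,8,0,0,0,0,0,45,8,0,0,0,0,0,45]'

```text
t: 9.3
position: [0.5338, -0.0481, 0.0083]
ee_rot: [1.0, 0.022, -0.0, -0.0]
wrist_force: [-2.3, -0.3, 1.3]
width: 0.045
```

Request:
step_arm --rows '[8,0,0,0,0,0,45,8,0,0,0,0,0,45,8,0,0,0,0,0,45,8,0,0,0,0,0,45,8,0,0,0,0,0,45]'

```text
t: 9.8
position: [0.5737, -0.047, 0.0083]
ee_rot: [1.0, 0.022, -0.0, 0.0]
wrist_force: [-1.5, -0.7, 1.8]
width: 0.0453
```

Request:
step_arm --rows '[8,0,0,0,0,0,45,8,0,0,0,0,0,45,8,0,0,0,0,0,45,6,0,0,0,0,0,45,4,0,0,0,0,0,45]'

```text
t: 10.3
position: [0.6076, -0.0455, 0.0082]
ee_rot: [1.0, 0.022, 0.0, 0.0]
wrist_force: [-3.4, -0.7, 1.0]
width: 0.045
```

Request:
step_arm --rows '[4,0,0,0,0,0,45,3,0,0,0,0,0,45,2,0,0,0,0,0,45,2,0,0,0,0,0,45,1,0,0,0,0,0,45]'

```text
t: 10.8
position: [0.6191, -0.045, 0.0083]
ee_rot: [1.0, 0.022, 0.0, -0.0]
wrist_force: [-2.1, 0.3, 0.5]
width: 0.0449
```

```bash
python3 -c "
from h import *
st()
"
```

```text
t 10.8 cor mm [ -90.6 -224.9] z 8.3 toolx yaw rel 0.0001 zaxis [ 0.  0. -1.] w 44.9 F [-2.1  0.3  0.5] q6 [-0.15  0.76  1.59  0.    0.79  1.38]
```

Request:
step_arm --rows '[2,0,0,0,0,0,45,1,0,0,0,0,0,45,1,0,0,0,0,0,45,1,0,0,0,0,0,45,1,0,0,0,0,0,45]'

```text
t: 11.3
position: [0.6233, -0.0448, 0.0082]
ee_rot: [1.0, 0.022, -0.002, -0.0]
wrist_force: [-16.4, -1.6, 12.6]
width: 0.0451
```

Request:
step_arm --rows '[0,0,0,0,0,0,45,-10,0,0,0,0,0,45,-10,0,0,0,0,0,45,0,0,-40,0,0,0,45,0,0,-40,0,0,0,45]'

```text
t: 11.8
position: [0.6037, -0.0455, 0.0884]
ee_rot: [1.0, 0.022, -0.001, -0.0]
wrist_force: [0.4, -1.3, -0.0]
width: 0.0452
```

Request:
step_arm --rows '[22,25,0,0,0,0,25,22,25,0,0,0,0,25,22,25,0,0,0,0,25,0,0,0,0,0,-0.143,25,0,0,0,0,0,-0.143,25]'

```text
t: 12.3
position: [0.6741, -0.1184, 0.0879]
ee_rot: [0.986, 0.166, 0.0, 0.0]
wrist_force: [-0.8, 0.7, 0.0]
width: 0.0252
```

Request:
step_arm --rows '[0,0,0,0,0,-0.143,25,0,0,0,0,0,-0.143,25,0,0,0,0,0,-0.143,25,0,0,0,0,0,-0.143,25,0,0,0,0,0,-0.143,25]'

```text
t: 12.8
position: [0.6739, -0.1176, 0.0882]
ee_rot: [0.865, 0.501, 0.0, 0.0]
wrist_force: [0.4, 0.3, 0.3]
width: 0.0249
```

Request:
step_arm --rows '[0,0,0,0,0,-0.143,25,0,0,0,0,0,-0.143,25,0,0,0,0,0,-0.143,25,0,0,0,0,0,-0.141,25,0,0,0,0,0,0,25]'

```text
t: 13.3
position: [0.6739, -0.1176, 0.0882]
ee_rot: [0.691, 0.723, 0.0, 0.0]
wrist_force: [0.3, 0.7, -0.9]
width: 0.0247
```

```bash
python3 -c "
from h import *
st()
"
```

```text
t 13.3 cor mm [ -39.  -299.8] z 88.2 toolx yaw rel 1.5732 zaxis [ 0.  0. -1.] w 24.7 F [ 0.3  0.7 -0.9] q6 [-0.24  0.75  1.38  0.    1.02 -0.29]
```

Request:
step_arm --rows '[0,0,40,0,0,0,25,0,0,30,0,0,0,25,0,0,10,0,0,0,25,6,0,0,0,0,0,25,8,0,0,0,0,0,25]'

```text
t: 13.8
position: [0.6744, -0.1035, 0.0097]
ee_rot: [0.692, 0.722, 0.001, 0.001]
wrist_force: [-0.7, -6.5, 0.0]
width: 0.0249
```

Request:
step_arm --rows '[8,0,0,0,0,0,25,8,0,0,0,0,0,25,8,0,0,0,0,0,25,8,0,0,0,0,0,25,6,0,0,0,0,0,25]'

```text
t: 14.3
position: [0.6721, -0.0649, 0.0086]
ee_rot: [0.691, 0.723, 0.0, 0.0]
wrist_force: [-0.2, -2.4, 1.0]
width: 0.0251
```

Request:
step_arm --rows '[5,0,0,0,0,0,25,5,0,0,0,0,0,25,5,0,0,0,0,0,25,5,0,0,0,0,0,25,5,0,0,0,0,0,25]'

```text
t: 14.8
position: [0.6709, -0.0405, 0.0083]
ee_rot: [0.691, 0.722, -0.0, 0.0]
wrist_force: [-0.1, -2.2, 0.8]
width: 0.0252
```

Request:
step_arm --rows '[3,0,0,0,0,0,25,2,0,0,0,0,0,25,2,0,0,0,0,0,25,1,0,0,0,0,0,25,0,0,0,0,0,0,25]'

```text
t: 15.3
position: [0.6705, -0.0325, 0.0082]
ee_rot: [0.691, 0.722, 0.0, -0.0]
wrist_force: [1.2, -1.9, 0.9]
width: 0.0249
```

```bash
python3 -c "
from h import *
st()
snap('wrist','w3.png')
"
```

```text
t 15.3 cor mm [ -38.7 -214.6] z 8.2 toolx yaw rel 1.5711 zaxis [-0.  0. -1.] w 24.9 F [ 1.2 -1.9  0.9] q6 [-0.12  0.83  1.44  0.    0.87 -0.16]
```

View pics/w3.png

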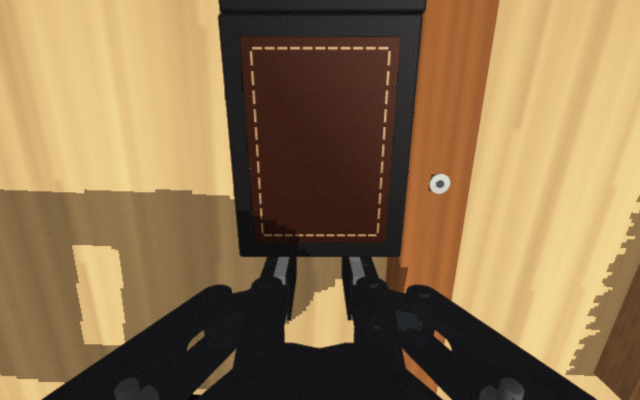

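Box B's left edge touches A, with both boxes along the batten (edge at about column 415). Next is C.

Request:
step_arm --rows '[-10,0,0,0,0,0,25,-10,0,-10,0,0,0,25,0,0,-40,0,0,0,25,0,0,-40,0,0,0,25,0,0,0,0,0,0,25]'

```text
t: 15.85
position: [0.6744, -0.0541, 0.105]
ee_rot: [0.692, 0.722, 0.003, 0.004]
wrist_force: [0.8, 0.5, 1.2]
width: 0.0247
```

```bash
python3 -c "
from h import *
st()
snap('scene');snap('side')
p=(.5678,-.1929,-.1)
m=masks('box_a',p); r=fit(BOX,m,p); print(list(m),r, tocor(r[0]),r[0][2]-CY)
for n in ('scene','side'):
  for r in spotter.trace(n,'glue_brush')[:1]:
    v,u=np.nonzero(r['pixels']); W=ray(n,np.c_[u,v],.005); c=np.array([tocor(w) for w in W]); print(n,'brush cor',c.min(0),c.max(0))
  for r in spotter.trace(n,'press_bar')[:3]:
    v,u=np.nonzero(r['pixels']); print(n,r['confidence'],r['pixels'].sum(),ray(n,[[u.mean(),v.mean()]],.01))
"
```

```text
t 15.85 cor mm [ -35.8 -236.3] z 105.0 toolx yaw rel 1.5704 zaxis [ 0.009 -0.001 -1.   ] w 24.7 F [0.8 0.5 1.2] q6 [-0.15  0.71  1.4   0.    1.02 -0.19]
['scene', 'side'] (array([ 0.56782219, -0.19472136, -0.13756408]), np.float64(0.611816209725774)) [-0.14837919 -0.37219459] -0.18126408272783778
scene brush cor [-0.12855635 -0.57719066] [ 0.08056921 -0.52109421]
scene 0.61 579 [[ 0.50267396 -0.41548532  0.01      ]]
side brush cor [-0.11844268 -0.56941272] [ 0.08778551 -0.52133515]
side 0.92 2385 [[ 0.44730775 -0.4165786   0.01      ]]
```

Request:
step_arm --rows '[-45,-22,0,0,0,0,30,-45,-22,0,0,0,0,30,-45,-22,0,0,0,0,30,-45,-22,0,0,0,0,30,-45,-22,0,0,0,0,30]'

```text
t: 16.75
position: [0.5704, -0.2835, 0.0979]
ee_rot: [0.691, 0.723, -0.0, -0.0]
wrist_force: [0.1, -0.7, -0.1]
width: 0.0298
```

Request:
step_arm --rows '[0,0,0,0,0,0,30,0,0,40,0,0,0,30,0,0,35,0,0,0,30,0,0,15,0,0,0,30,9,0,0,0,0,0,30]'

```text
t: 17.25
position: [0.5703, -0.2724, 0.0063]
ee_rot: [0.692, 0.722, -0.0, -0.002]
wrist_force: [-0.6, 0.3, -0.7]
width: 0.0303
```

Request:
step_arm --rows '[8,0,0,0,0,0,30,8,0,0,0,0,0,30,8,0,0,0,0,0,30,8,0,0,0,0,0,30,8,0,0,0,0,0,30]'

```text
t: 17.75
position: [0.5698, -0.2325, 0.009]
ee_rot: [0.691, 0.723, 0.0, 0.001]
wrist_force: [0.8, -0.8, 1.1]
width: 0.0299
```

Request:
step_arm --rows '[8,0,0,0,0,0,30,8,0,0,0,0,0,30,8,0,0,0,0,0,30,8,0,0,0,0,0,30,8,0,0,0,0,0,30]'

```text
t: 18.25
position: [0.5676, -0.1924, 0.0082]
ee_rot: [0.691, 0.723, -0.0, -0.0]
wrist_force: [0.2, -2.3, 0.9]
width: 0.0303
```

Request:
step_arm --rows '[8,0,0,0,0,0,30,8,0,0,0,0,0,30,8,0,0,0,0,0,30,8,0,0,0,0,0,30,8,0,0,0,0,0,30]'

```text
t: 18.75
position: [0.5658, -0.1524, 0.0083]
ee_rot: [0.691, 0.722, -0.0, -0.0]
wrist_force: [-0.9, -2.4, 1.4]
width: 0.0303
```

```bash
python3 -c "
from h import *
st()
snap('wrist','w4.png')
"
```

```text
t 18.75 cor mm [-148.5 -329.8] z 8.3 toolx yaw rel 1.5711 zaxis [-0.  0. -1.] w 30.3 F [-0.9 -2.4  1.4] q6 [-0.34  0.72  1.69 -0.    0.73 -0.39]
```

View pics/w4.png

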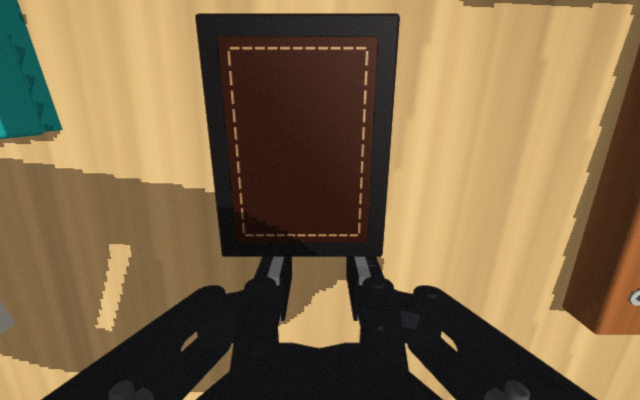

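Box C is square to the fingers, about 8 mm toward the robot from the finger centre line. The teal decoy is at the upper left, with its edge at about column 60. I'll go behind C and push it to the batten.

Request:
step_arm --rows '[-10,0,0,0,0,0,45,0,0,-40,0,0,0,45,0,0,-40,0,0,0,45,36,-34,0,0,0,0,45,35,-34,0,0,0,0,45]'

```text
t: 19.3
position: [0.4951, -0.0955, 0.0892]
ee_rot: [0.692, 0.722, 0.001, 0.001]
wrist_force: [0.3, 0.8, -1.2]
width: 0.0451
```

Request:
step_arm --rows '[0,0,0,0,0,0.143,45,0,0,0,0,0,0.143,45,0,0,0,0,0,0.143,45,0,0,0,0,0,0.143,45,0,0,0,0,0,0.143,45]'

```text
t: 19.8
position: [0.4953, -0.0958, 0.0883]
ee_rot: [0.902, 0.432, -0.0, -0.0]
wrist_force: [-0.6, -1.2, 0.7]
width: 0.0451
```

Request:
step_arm --rows '[0,0,0,0,0,0.143,45,0,0,0,0,0,0.143,45,0,0,0,0,0,0.143,45,0,0,0,0,0,0.143,45,0,0,0,0,0,0.143,45]'

```text
t: 20.3
position: [0.4953, -0.0958, 0.0882]
ee_rot: [0.996, 0.089, -0.0, -0.0]
wrist_force: [0.1, 0.2, -0.1]
width: 0.0452
```

Request:
step_arm --rows '[0,0,0,0,0,0.141,45,0,0,0,0,0,0,45,0,0,30,0,0,0,45,0,0,0,0,0,0,45,0,0,0,0,0,0,45]'

```text
t: 20.8
position: [0.495, -0.0953, 0.0584]
ee_rot: [1.0, 0.023, -0.001, -0.0]
wrist_force: [0.6, 0.8, -0.0]
width: 0.0452
```

```bash
python3 -c "
from h import *
st()
snap('wrist','w5.png')
"
```

```text
t 20.8 cor mm [-216.7 -269.7] z 58.4 toolx yaw rel 0.0022 zaxis [-0.001  0.    -1.   ] w 45.2 F [ 0.6  0.8 -0. ] q6 [-0.28  0.53  1.9   0.    0.72  1.24]
```

View pics/w5.png

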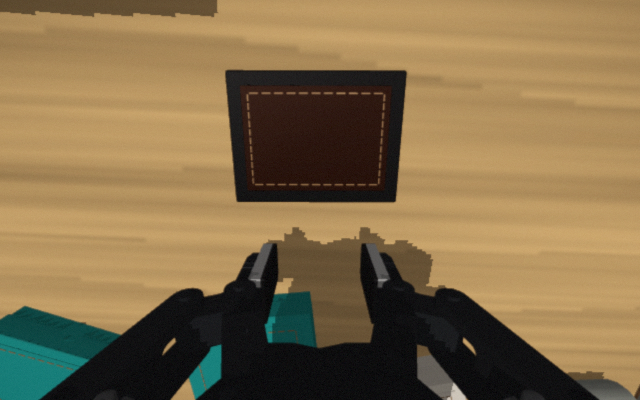

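```bash
python3 -c "
from h import *
for z in (0,.03,.045):
  print(z,[(tocor(w)*1000).round() for w in ray('wrist',[[310,292],[265,295],[315,343],[235,201],[396,201]],z)])
"
```

```text
0 [array([-279., -263.]), array([-282., -226.]), array([-330., -266.]), array([-202., -208.]), array([-202., -326.])]
0.03 [array([-258., -264.]), array([-261., -232.]), array([-302., -267.]), array([-193., -217.]), array([-193., -318.])]
0.045 [array([-248., -264.]), array([-250., -236.]), array([-288., -267.]), array([-188., -222.]), array([-188., -313.])]
```

Teal's front edge is at x about -258 and the fingers reach back to -228, so it's clear. C's near edge is at -193.

Request:
step_arm --rows '[0,0,30,0,0,0,45,0,0,20,0,0,0,45,5,0,0,0,0,0,45,8,0,0,0,0,0,45,8,0,0,0,0,0,45]'

```text
t: 21.35
position: [0.5178, -0.0944, 0.0098]
ee_rot: [1.0, 0.022, 0.001, 0.0]
wrist_force: [-0.7, -0.5, -0.6]
width: 0.045
```

Request:
step_arm --rows '[8,0,0,0,0,0,45,8,0,0,0,0,0,45,8,0,0,0,0,0,45,8,0,0,0,0,0,45,8,0,0,0,0,0,45]'

```text
t: 21.85
position: [0.5569, -0.0924, 0.0083]
ee_rot: [1.0, 0.022, -0.0, -0.0]
wrist_force: [-2.9, -0.8, 1.5]
width: 0.0449
```

Request:
step_arm --rows '[8,0,0,0,0,0,45,8,0,0,0,0,0,45,8,0,0,0,0,0,45,8,0,0,0,0,0,45,8,0,0,0,0,0,45]'

```text
t: 22.35
position: [0.5968, -0.0906, 0.0083]
ee_rot: [1.0, 0.022, -0.0, 0.0]
wrist_force: [-1.8, 0.8, 0.3]
width: 0.0451
```

Request:
step_arm --rows '[6,0,0,0,0,0,45,6,0,0,0,0,0,45,5,0,0,0,0,0,45,3,0,0,0,0,0,45,2,0,0,0,0,0,45]'

```text
t: 22.85
position: [0.6183, -0.0897, 0.0082]
ee_rot: [1.0, 0.022, -0.0, -0.0]
wrist_force: [-1.8, 0.0, 1.7]
width: 0.0449
```

Request:
step_arm --rows '[2,0,0,0,0,0,45,2,0,0,0,0,0,45,1,0,0,0,0,0,45,1,0,0,0,0,0,45,0,0,0,0,0,0,45]'

```text
t: 23.35
position: [0.6243, -0.0894, 0.0083]
ee_rot: [1.0, 0.022, 0.0, 0.0]
wrist_force: [-0.7, 0.4, 0.2]
width: 0.0449
```

```bash
python3 -c "
from h import *
st()
"
```

```text
t 23.35 cor mm [ -87.3 -269.5] z 8.3 toolx yaw rel 0.0001 zaxis [ 0. -0. -1.] w 44.9 F [-0.7  0.4  0.2] q6 [-0.22  0.78  1.56  0.    0.8   1.31]
```

Request:
step_arm --rows '[1,0,0,0,0,0,45,1,0,0,0,0,0,45,0,0,0,0,0,0,45,-10,0,0,0,0,0,45,-10,0,0,0,0,0,45]'

```text
t: 23.85
position: [0.6057, -0.0902, 0.0083]
ee_rot: [1.0, 0.022, 0.0, 0.0]
wrist_force: [-0.1, -0.3, -0.3]
width: 0.0448
```

Request:
step_arm --rows '[0,0,-40,0,0,0,25,0,0,-40,0,0,0,25,22,25,0,0,0,0,25,22,25,0,0,0,0,25,23,25,0,0,0,0,25]'

```text
t: 24.35
position: [0.6767, -0.1631, 0.0889]
ee_rot: [1.0, 0.022, 0.0, 0.0]
wrist_force: [1.0, 0.8, -0.2]
width: 0.0248
```

Request:
step_arm --rows '[0,0,0,0,0,-0.143,25,0,0,0,0,0,-0.143,25,0,0,0,0,0,-0.143,25,0,0,0,0,0,-0.143,25,0,0,0,0,0,-0.143,25]'

```text
t: 24.85
position: [0.6758, -0.1622, 0.0881]
ee_rot: [0.928, 0.373, 0.0, -0.0]
wrist_force: [0.1, -0.1, -1.0]
width: 0.0249
```

Request:
step_arm --rows '[0,0,0,0,0,-0.143,25,0,0,0,0,0,-0.143,25,0,0,0,0,0,-0.143,25,0,0,0,0,0,-0.143,25,0,0,0,0,0,-0.143,25]'

```text
t: 25.35
position: [0.6759, -0.1622, 0.0882]
ee_rot: [0.739, 0.674, 0.0, 0.0]
wrist_force: [-0.4, 0.2, -0.2]
width: 0.0252
```

Request:
step_arm --rows '[0,0,0,0,0,-0.141,25,0,0,40,0,0,0,25,0,0,30,0,0,0,25,0,0,10,0,0,0,25,0,0,0,0,0,0,25]'

```text
t: 25.85
position: [0.6754, -0.162, 0.0071]
ee_rot: [0.691, 0.722, -0.001, -0.001]
wrist_force: [-0.6, 0.6, 1.0]
width: 0.0252
```

Request:
step_arm --rows '[6,0,0,0,0,0,25,6,0,0,0,0,0,25,6,0,0,0,0,0,25,5,0,0,0,0,0,25,4,0,0,0,0,0,25]'

```text
t: 26.35
position: [0.6756, -0.1349, 0.009]
ee_rot: [0.691, 0.723, 0.0, 0.001]
wrist_force: [0.8, -1.3, 1.3]
width: 0.0248
```

Request:
step_arm --rows '[2,0,0,0,0,0,25,2,0,0,0,0,0,25,1,0,0,0,0,0,25,1,0,0,0,0,0,25,0,0,0,0,0,0,25]'

```text
t: 26.85
position: [0.6752, -0.1297, 0.0085]
ee_rot: [0.691, 0.722, 0.0, 0.0]
wrist_force: [1.2, -4.0, 3.8]
width: 0.0251
```

```bash
python3 -c "
from h import *
st()
"
```

```text
t 26.85 cor mm [ -38.3 -311.9] z 8.5 toolx yaw rel 1.5709 zaxis [ 0.001 -0.    -1.   ] w 25.1 F [ 1.2 -4.   3.8] q6 [-0.26  0.86  1.39 -0.    0.9  -0.3 ]
```

Force is starting to rise, so I'll push a little further in small steps.

Request:
step_arm --rows '[0.5,0,0,0,0,0,25,0.5,0,0,0,0,0,25,0.5,0,0,0,0,0,25,0.5,0,0,0,0,0,25,0,0,0,0,0,0,25]'

```text
t: 27.35
position: [0.6751, -0.128, 0.0085]
ee_rot: [0.691, 0.722, -0.0, 0.001]
wrist_force: [0.4, -6.7, 3.4]
width: 0.0247
```

Request:
step_arm --rows '[0.5,0,0,0,0,0,25,0.5,0,0,0,0,0,25,0.5,0,0,0,0,0,25,0.5,0,0,0,0,0,25,0,0,0,0,0,0,25]'

```text
t: 27.85
position: [0.6751, -0.128, 0.0086]
ee_rot: [0.692, 0.722, -0.001, 0.002]
wrist_force: [0.1, -17.5, 1.4]
width: 0.0255
```

```bash
python3 -c "
from h import *
st()
"
```

```text
t 27.85 cor mm [ -38.3 -310.2] z 8.6 toolx yaw rel 1.5707 zaxis [ 0.001 -0.003 -1.   ] w 25.5 F [  0.1 -17.5   1.4] q6 [-0.25  0.86  1.39 -0.    0.9  -0.3 ]
```

Request:
step_arm --rows '[-12,0,0,0,0,0,25,0,0,-40,0,0,0,45,0,0,-40,0,0,0,45,35,-41,0,0,0,0,45,35,-41,0,0,0,0,45]'

```text
t: 28.35
position: [0.5958, -0.0753, 0.0889]
ee_rot: [0.692, 0.722, 0.001, 0.0]
wrist_force: [1.6, 0.1, -0.2]
width: 0.0448
```

Request:
step_arm --rows '[0,0,0,0,0,0.143,45,0,0,0,0,0,0.143,45,0,0,0,0,0,0.143,45,0,0,0,0,0,0.143,45,0,0,0,0,0,0.143,45]'

```text
t: 28.85
position: [0.596, -0.0754, 0.0878]
ee_rot: [0.902, 0.432, -0.0, -0.001]
wrist_force: [-0.2, 0.4, -0.9]
width: 0.0451
```

Request:
step_arm --rows '[0,0,0,0,0,0.143,45,0,0,0,0,0,0.143,45,0,0,0,0,0,0.143,45,0,0,0,0,0,0.143,45,0,0,0,0,0,0.143,45]'

```text
t: 29.35
position: [0.596, -0.0754, 0.0878]
ee_rot: [0.996, 0.089, -0.001, -0.001]
wrist_force: [-0.1, 0.0, 0.1]
width: 0.0449
```

Request:
step_arm --rows '[0,0,0,0,0,0.141,45,0,0,40,0,0,0,45,0,0,30,0,0,0,45,0,0,10,0,0,0,45,0,0,0,0,0,0,45]'

```text
t: 29.85
position: [0.5955, -0.0755, 0.0071]
ee_rot: [1.0, 0.022, -0.002, -0.001]
wrist_force: [-0.2, 0.5, -0.4]
width: 0.0451
```

```bash
python3 -c "
from h import *
st()
"
```

```text
t 29.85 cor mm [-115.5 -254.3] z 7.1 toolx yaw rel -0.0 zaxis [-0.003  0.001 -1.   ] w 45.1 F [-0.2  0.5 -0.4] q6 [-0.2   0.74  1.65  0.    0.76  1.32]
```

Request:
step_arm --rows '[10,0,0,0,0,0,45,10,0,0,0,0,0,45,6,0,0,0,0,0,45,3,0,0,0,0,0,45,2,0,0,0,0,0,45]'

```text
t: 30.35
position: [0.6247, -0.0744, 0.0087]
ee_rot: [1.0, 0.022, -0.004, -0.0]
wrist_force: [-27.4, -4.0, 22.4]
width: 0.045
```

Request:
step_arm --rows '[0,0,0,0,0,0,45,-14,0,0,0,0,0,45,0,-50,0,0,0,0,45,0,-50,0,0,0,0,45,0,0,0,0,0,0,45]'

```text
t: 30.85
position: [0.6092, 0.0298, 0.0089]
ee_rot: [1.0, 0.024, 0.0, -0.0]
wrist_force: [0.4, -1.0, -0.2]
width: 0.0451
```

Request:
step_arm --rows '[8,0,0,0,0,0,45,3,0,0,0,0,0,45,2,0,0,0,0,0,45,1,0,0,0,0,0,45,0,0,0,0,0,0,45]'

```text
t: 31.35
position: [0.6202, 0.0247, 0.008]
ee_rot: [1.0, 0.021, -0.004, -0.0]
wrist_force: [-19.9, 3.7, 14.2]
width: 0.0449
```

Request:
step_arm --rows '[0,0,0,0,0,0,45,-14,0,0,0,0,0,45,0,-50,0,0,0,0,45,0,-50,0,0,0,0,45,0,0,0,0,0,0,45]'

```text
t: 31.85
position: [0.6053, 0.1284, 0.0087]
ee_rot: [1.0, 0.023, 0.001, -0.0]
wrist_force: [-0.1, -0.3, 0.7]
width: 0.0448
```

Request:
step_arm --rows '[8,0,0,0,0,0,45,3,0,0,0,0,0,45,2,0,0,0,0,0,45,1,0,0,0,0,0,45,0,0,0,0,0,0,45]'

```text
t: 32.35
position: [0.6158, 0.1239, 0.008]
ee_rot: [1.0, 0.021, -0.005, 0.0]
wrist_force: [-20.9, 3.6, 14.3]
width: 0.0451
```

Request:
step_arm --rows '[-15,0,0,0,0,0,45,-15,0,-30,0,0,0,45,0,30,-40,0,0,0,45,0,35,-45,0,0,0,45,-10,35,-45,0,0,0,45]'

```text
t: 32.85
position: [0.5851, 0.0298, 0.1586]
ee_rot: [1.0, 0.021, 0.001, 0.0]
wrist_force: [1.1, -0.1, -0.5]
width: 0.0453
```

Request:
step_arm --rows '[-20,0,-45,0,0,0,60,-20,0,-45,0,0,0,60,0,0,-30,0,0,0,60,0,0,0,0,0,0,60,0,0,0,0,0,0,60]'

```text
t: 33.35
position: [0.5446, 0.0297, 0.2769]
ee_rot: [1.0, 0.021, 0.001, 0.0]
wrist_force: [0.1, -0.3, -1.2]
width: 0.0602
```

```bash
python3 -c "
from h import *
st()
snap('wrist','w6.png'); snap('scene','s6.png'); snap('side')
for n,t in (('scene',.5),('side',.5)):
  for r in spotter.trace(n,'press_bar')[:3]:
    v,u=np.nonzero(r['pixels']); w=ray(n,[[u.mean(),v.mean()]],.01)[0];print(n,r['confidence'],r['pixels'].sum(),w)
    if abs(w[1]+.41)<.05:
      f=fit(BAR,{n:r['pixels'].astype(float)},(w[0],w[1],0)); print(f)
"
```

```text
t 33.35 cor mm [-161.8 -147. ] z 276.9 toolx yaw rel -0.002 zaxis [ 0.001 -0.    -1.   ] w 60.2 F [ 0.1 -0.3 -1.2] q6 [-0.03  0.3   1.61 -0.    1.23  1.5 ]
scene 0.96 849 [ 0.4594575  -0.41389298  0.01      ]
(array([ 0.45278778, -0.41387418,  0.0027454 ]), np.float64(0.933182161098152))
side 0.6 2302 [ 0.44818251 -0.41650283  0.01      ]
(array([ 0.45481816, -0.41504075, -0.00380358]), np.float64(0.9154972901485069))
side 0.57 1488 [ 0.29152897 -0.32862884  0.01      ]
side 0.47 824 [0.32156713 0.26220531 0.01      ]
```

View pics/w6.png

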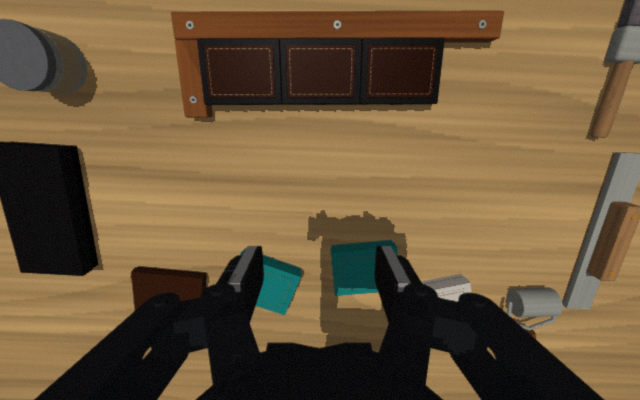

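The row is closed up against both battens. It spans columns 200 to 440, and the back edges sit on the long batten at row 38. The bar is at right, at about (605,235), with the roller near it. I'll go over the bar.

Request:
step_arm --rows '[-11,44,12,0,0,0.042,60,-11,44,12,0,0,0,60,-11,44,12,0,0,0,60,-11,44,12,0,0,0,60,-11,44,12,0,0,0,60]'

```text
t: 34.1
position: [0.4905, -0.191, 0.2156]
ee_rot: [1.0, 0.001, -0.0, -0.0]
wrist_force: [1.3, 0.2, 0.3]
width: 0.0598
```

Request:
step_arm --rows '[-11,44,12,0,0,0,60,-11,44,12,0,0,0,60,-11,44,12,0,0,0,60,-11,44,12,0,0,0,60,0,40,12,0,0,0,60]'

```text
t: 34.6
position: [0.4462, -0.4074, 0.1554]
ee_rot: [1.0, 0.0, -0.001, -0.0]
wrist_force: [0.5, 0.4, -0.4]
width: 0.06
```

Request:
step_arm --rows '[0,0,0,0,0,0,50,0,0,0,0,0,0,50,0,0,0,0,0,0,50,0,0,0,0,0,0,50,0,0,0,0,0,0,50]'

```text
t: 35.1
position: [0.4481, -0.4047, 0.1571]
ee_rot: [1.0, 0.002, 0.0, 0.0]
wrist_force: [-0.4, -0.0, -0.8]
width: 0.0494
```

```bash
python3 -c "
from h import *
o=monitor.get_obs(); print(o['position'],o['t']); st()
snap('wrist','w7.png')
for x,y in [(-.13,0),(.13,0)]: pass
for r in spotter.trace('wrist','press_bar')[:2]:
  print(r['confidence'],r['bbox']); m=r['pixels'].astype(float); print(fit(BAR,{'wrist':m},(.454,-.4145,0)))
"
```

```text
[ 0.44814256 -0.40473351  0.1570615 ] 35.1
t 35.1 cor mm [-277.1 -576.8] z 157.1 toolx yaw rel -0.0407 zaxis [ 0. -0. -1.] w 49.4 F [-0.4 -0.  -0.8] q6 [-0.81  0.53  1.58 -0.    1.04  0.76]
0.58 [309.2, 40.7, 44.2, 250.2]
(array([ 0.45564773, -0.41409829,  0.00064768]), np.float64(0.9754126428632993))
```

View pics/w7.png

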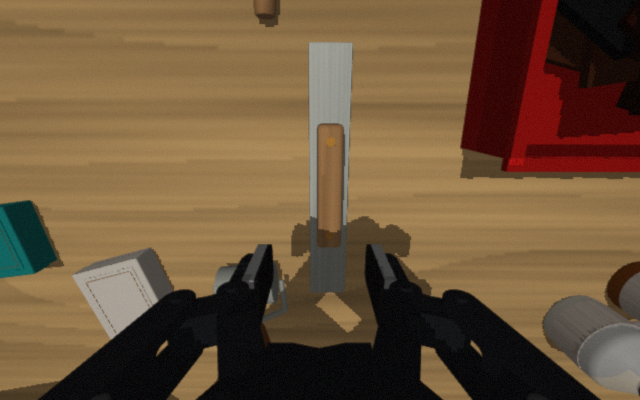

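The bar fit agrees with the picture (grip at column 330, rows 125 to 245). Now I'll descend and grip.

Request:
step_arm --rows '[4,5,30,0,0,0,50,4,4,40,0,0,0,50,0,0,35,0,0,0,50,0,0,20,0,0,0,50,0,0,10,0,0,0,50]'

```text
t: 35.7
position: [0.4552, -0.4136, 0.0197]
ee_rot: [1.0, 0.001, -0.001, -0.001]
wrist_force: [-0.0, 0.0, 1.0]
width: 0.0496
```

Request:
step_arm --rows '[0,0,6,0,0,0,50,0,0,0,0,0,0,50,0,0,0,0,0,0,35,0,0,0,0,0,0,28,0,0,0,0,0,0,15]' --force 60

```text
t: 36.2
position: [0.4562, -0.4148, 0.0168]
ee_rot: [1.0, 0.001, 0.001, 0.001]
wrist_force: [-1.1, 2.8, 6.5]
width: 0.023
```

Request:
step_arm --rows '[0,0,0,0,0,0,15,0,0,0,0,0,0,15,0,0,0,0,0,0,15,0,0,0,0,0,0,15,0,0,0,0,0,0,15]'

```text
t: 36.7
position: [0.4562, -0.4148, 0.0168]
ee_rot: [1.0, 0.001, 0.001, 0.001]
wrist_force: [-0.5, 1.3, 6.6]
width: 0.0225
```

```bash
python3 -c "
from h import *
o=monitor.get_obs(); print(o['position'],o['t']); st()
"
```

```text
[ 0.45623001 -0.41481045  0.01684488] 36.7
t 36.7 cor mm [-269.5 -587.2] z 16.8 toolx yaw rel -0.042 zaxis [ 0.001 -0.001 -1.   ] w 22.5 F [-0.5  1.3  6.6] q6 [-0.81  0.74  1.6   0.    0.79  0.76]
```

Request:
step_arm --rows '[0,0,-6,0,0,0,15,0,0,-20,0,0,0,15,0,0,-30,0,0,0,15,0,0,-30,0,0,0,15,0,0,-14,0,0,0,15]'

```text
t: 37.2
position: [0.4561, -0.4148, 0.1179]
ee_rot: [1.0, 0.001, 0.001, 0.001]
wrist_force: [0.5, -0.2, -7.7]
width: 0.0227
```

Request:
step_arm --rows '[6,-10,0,0,0,0,15,10,-20,0,0,0,0,15,14,-30,0,0,0,0,15,14,-30,0,0,0,0,15,14,-30,0,0,0,0,15]'

```text
t: 37.7
position: [0.5132, -0.2919, 0.1136]
ee_rot: [1.0, 0.001, -0.001, -0.001]
wrist_force: [0.3, -0.7, -8.3]
width: 0.0228
```

Request:
step_arm --rows '[14,-30,0,0,0,0,15,14,-30,0,0,0,0,15,14,-30,0,0,0,0,15,14,-30,0,0,0,0,15,14,-30,0,0,0,0,15]'

```text
t: 38.2
position: [0.5827, -0.1418, 0.1136]
ee_rot: [1.0, 0.001, -0.002, -0.001]
wrist_force: [0.9, -0.4, -7.3]
width: 0.0229
```

Request:
step_arm --rows '[14,-30,0,0,0,0,15,14,-30,0,0,0,0,15,14,-30,0,0,0,0,15,14,-30,0,0,0,0,15,14,-30,0,0,0,0,15]'

```text
t: 38.7
position: [0.6522, 0.0081, 0.1133]
ee_rot: [1.0, 0.001, -0.002, -0.0]
wrist_force: [0.2, -0.2, -8.1]
width: 0.0228
```

Request:
step_arm --rows '[10,-18,0,0,0,0,15,4,-9,0,0,0,0,15,0,0,0,0,0,-0.134,15,0,0,0,0,0,-0.134,15,0,0,0,0,0,-0.134,15]'

```text
t: 39.2
position: [0.6658, 0.0331, 0.1138]
ee_rot: [0.979, 0.203, -0.001, -0.0]
wrist_force: [0.3, -0.4, -9.0]
width: 0.0227
```

Request:
step_arm --rows '[0,0,0,0,0,-0.134,15,0,0,0,0,0,-0.134,15,0,0,0,0,0,-0.134,15,0,0,0,0,0,-0.134,15,0,0,0,0,0,-0.134,15]'

```text
t: 39.7
position: [0.6658, 0.0329, 0.1139]
ee_rot: [0.858, 0.514, -0.001, -0.001]
wrist_force: [-0.2, 0.4, -7.8]
width: 0.0229
```

Request:
step_arm --rows '[0,0,0,0,0,-0.134,15,0,0,0,0,0,-0.134,15,0,0,0,0,0,-0.134,15,0,0,0,0,0,-0.139,15,0,0,0,0,0,0,15]'

```text
t: 40.2
position: [0.6659, 0.0329, 0.1141]
ee_rot: [0.691, 0.723, -0.001, -0.001]
wrist_force: [-0.6, 0.8, -6.9]
width: 0.023
```

```bash
python3 -c "
from h import *
o=monitor.get_obs(); print(o['position'],o['t']); st()
snap('wrist','w8.png'); snap('scene','s8.png')
im=np.vstack([cv2.imread('pics/w8.png')[:300],cv2.imread('pics/s8.png')[100:400]]); cv2.imwrite('pics/c8.png',im)
"
```

```text
[0.66589056 0.03287445 0.11407622] 40.2
t 40.2 cor mm [ -40.5 -149.1] z 114.1 toolx yaw rel 1.5729 zaxis [-0.003 -0.    -1.   ] w 23.0 F [-0.6  0.8 -6.9] q6 [-0.02  0.69  1.42 -0.    1.04 -0.07]
```

View pics/c8.png

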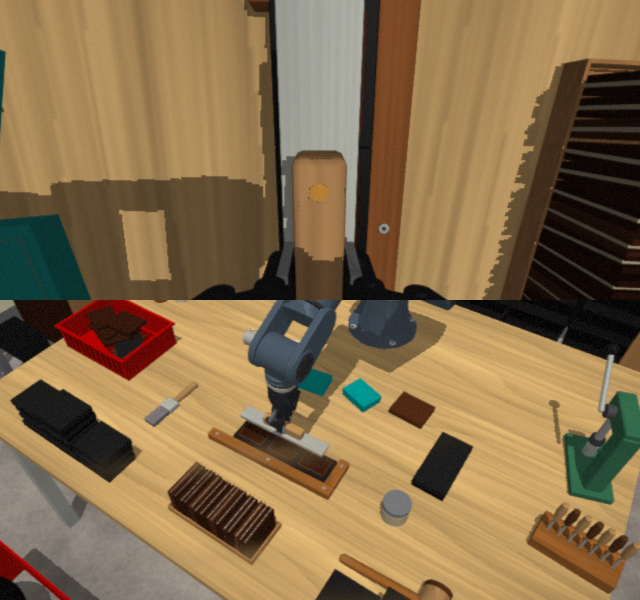

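The bar hangs level and parallel above the row. I'll correct by 2 mm and lower it gently.

Request:
step_arm --rows '[-1,2.5,10,0,0,0,15,0,0,20,0,0,0,15,0,0,18,0,0,0,15,0,0,8,0,0,0,15,0,0,4,0,0,0,15]'

```text
t: 40.8
position: [0.669, 0.032, 0.0543]
ee_rot: [0.692, 0.722, -0.001, -0.001]
wrist_force: [-0.2, -0.4, -7.2]
width: 0.0227
```

Request:
step_arm --rows '[0,0,2,0,0,0,15,0,0,1,0,0,0,15,0,0,1,0,0,0,15,0,0,1,0,0,0,15,0,0,0,0,0,0,15]'

```text
t: 41.3
position: [0.6695, 0.0321, 0.0508]
ee_rot: [0.691, 0.722, 0.0, 0.0]
wrist_force: [0.6, -0.4, -8.0]
width: 0.0227
```

```bash
python3 -c "
from h import *
st()
"
```

```text
t 41.3 cor mm [ -36.8 -150.1] z 50.8 toolx yaw rel 1.571 zaxis [ 0. -0. -1.] w 22.7 F [ 0.6 -0.4 -8. ] q6 [-0.02  0.77  1.43 -0.    0.94 -0.07]
```

Request:
step_arm --rows '[0,-1,1,0,0,0,15,0,0,1,0,0,0,15,0,0,1,0,0,0,15,0,0,0.5,0,0,0,15,0,0,0,0,0,0,15]'

```text
t: 41.8
position: [0.6685, 0.032, 0.047]
ee_rot: [0.691, 0.722, -0.0, -0.0]
wrist_force: [0.4, 0.4, -7.8]
width: 0.0229
```

Request:
step_arm --rows '[0,0,0.5,0,0,0,15,0,0,0.5,0,0,0,15,0,0,0,0,0,0,15,0,0,0,0,0,0,15,0,0,0,0,0,0,15]'

```text
t: 42.3
position: [0.6685, 0.032, 0.0469]
ee_rot: [0.691, 0.723, 0.0, 0.0]
wrist_force: [-6.1, 0.4, 2.7]
width: 0.0224
```

```bash
python3 -c "
from h import *
st()
"
```

```text
t 42.3 cor mm [ -37.8 -150.1] z 46.9 toolx yaw rel 1.5711 zaxis [ 0. -0. -1.] w 22.4 F [-6.1  0.4  2.7] q6 [-0.02  0.78  1.44 -0.    0.93 -0.07]
```

Contact made, with the weight transferred. Releasing.

Request:
step_arm --rows '[0,0,0,0,0,0,24,0,0,0,0,0,0,26,0,0,0,0,0,0,30,0,0,0,0,0,0,40,0,0,0,0,0,0,48]'

```text
t: 42.8
position: [0.6687, 0.032, 0.0462]
ee_rot: [0.691, 0.723, 0.0, 0.0]
wrist_force: [0.1, -0.8, 0.0]
width: 0.0475
```

Request:
step_arm --rows '[0,0,0,0,0,0,48,0,0,0,0,0,0,48,0,0,-5,0,0,0,48,0,0,-15,0,0,0,48,0,0,-30,0,0,0,48]'

```text
t: 43.3
position: [0.6675, 0.032, 0.0958]
ee_rot: [0.691, 0.722, -0.001, -0.001]
wrist_force: [0.4, 0.1, 1.0]
width: 0.048
```

Request:
step_arm --rows '[0,0,-40,0,0,0,48,0,0,-40,0,0,0,48,0,-30,-40,0,0,0,48,0,-45,-30,0,0,0,48,0,-45,0,0,0,0,48]'

```text
t: 43.8
position: [0.5524, 0.0268, 0.2489]
ee_rot: [0.691, 0.723, 0.003, 0.003]
wrist_force: [1.3, -0.5, -0.0]
width: 0.0475
```

Request:
step_arm --rows '[0,0,0,0,0,0.143,48,0,0,0,0,0,0.143,48,0,0,0,0,0,0.143,48,0,0,0,0,0,0.143,48,0,0,0,0,0,0.143,48]'

```text
t: 44.3
position: [0.552, 0.0269, 0.2453]
ee_rot: [0.902, 0.432, 0.001, 0.0]
wrist_force: [0.1, -0.7, -1.1]
width: 0.0477
```

Request:
step_arm --rows '[0,0,0,0,0,0.143,48,0,0,0,0,0,0.143,48,0,0,0,0,0,0.143,48,0,0,0,0,0,0.143,48,0,0,0,0,0,0.143,48]'

```text
t: 44.8
position: [0.552, 0.0269, 0.2452]
ee_rot: [0.996, 0.089, 0.001, 0.0]
wrist_force: [-0.5, -0.6, -0.2]
width: 0.0483
```

Request:
step_arm --rows '[0,0,0,0,0,0.141,48,0,0,0,0,0,0,48,0,0,0,0,0,0,48,0,0,0,0,0,0,48,0,0,0,0,0,0,48]'

```text
t: 45.3
position: [0.552, 0.0269, 0.2441]
ee_rot: [1.0, 0.023, 0.0, 0.0]
wrist_force: [-0.1, 0.1, 0.2]
width: 0.0477
```

```bash
python3 -c "
from h import *
st()
snap('wrist','w9.png'); snap('scene')
B=[P+[0,0,.03] for P in BAR]
for n in('wrist','scene'):
 for r in spotter.trace(n,'press_bar')[:1]:
  f=fit(B,{n:r['pixels'].astype(float)},(.6684,.0321,1.61)); print(n,r['confidence'],f,tocor(f[0])*1000,f[0][2]-CY-np.pi/2)
"
```

```text
t 45.3 cor mm [-154.5 -150.1] z 244.1 toolx yaw rel 0.0021 zaxis [ 0. -0. -1.] w 47.7 F [-0.1  0.1  0.2] q6 [-0.04  0.34  1.63  0.    1.17  1.49]
wrist 0.91 (array([0.66964908, 0.03110203, 1.61175981]), np.float64(0.9755479378092998)) [ -36.78417183 -151.0352051 ] -0.0027365164883821347
scene 0.67 (array([0.6673467 , 0.03061347, 1.60676403]), np.float64(0.9313730061854539)) [ -39.10569602 -151.42271765] -0.007732300682522508
```

View pics/w9.png

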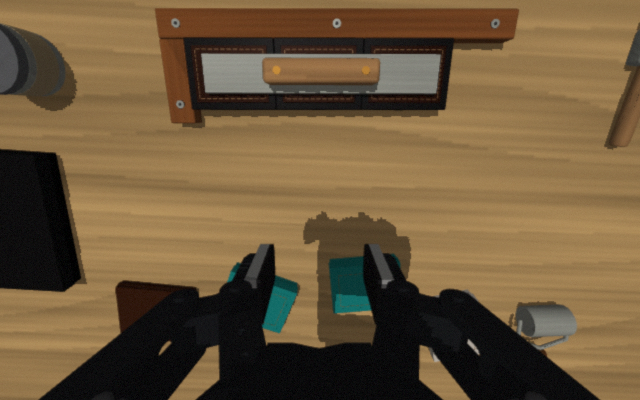

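The row is intact. The bar spans columns 202 to 442, central on the lids, and no bystander has moved. I'll hand it in.

```bash
python3 -c "
from h import *
print(bot.finish_job())"
```

```text
the job is handed in; nothing more can be done
None
```

I pushed the three leather-lidded boxes into one row in the corner of the battens, laid the press bar along the middle, let go of it, and handed in at about 45.4 s.

- **Row:** The boxes only slid, pushed low at the sides. The final check pushes met firm resistance, about 17 N toward the end batten and 20–27 N toward the long batten. The last wrist picture shows no gaps between the boxes or against either batten.
- **Press bar:** It rests on all three lids. The wrist camera puts its centre at (-36.8, -151.0) mm and the scene camera at (-39.1, -151.4) mm, against a target of (-38, -150). They put its angle off by 0.003 and 0.008 rad. The two views differ by about 2 mm, which is within the calibration.
- **Bystanders:** Those visible in the last pictures look unmoved, but I did not measure their positions again.
- **Forces:** The highest wrist reading I saw was about 36 N (limit 120 N), and no check failed.

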